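# Open the stone chest

## Task

Open the stone chest for filling without grasping anything: first, with the lid still shut, push the holed stone that lies on the lid sideways, so that it slides wholly off the lid onto the fixed wooden deck beside it and stays there. Then put a fingertip under the lid's overhanging front edge and swing the lid up and over past upright, so that it rests open by its own weight; guide it, do not fling it. Never lift the stone or let it fall off the chest, and leave the other things where they are.

Things in the scene. Friction and masses are not known exactly. Their poses are not given: they have to be found in the camera images.
- chest: fixed grey plastic chest, 130 mm deep (x), 359 mm wide (y): lid on its left, deck on its right. Origin at table height, mid-depth, at the seam between lid and deck; x points from its front (robot side) to the hinge side, y to the left, z up. The front wall is at x = -65 mm; the lid alone juts out 30 mm beyond it. Two steel stops behind the lid rise to about 185 mm
- deck_center (a point): middle of the top of the fixed plywood deck, at (0, -100, 149.5) mm in the chest frame. The deck covers y from -1 to -200 mm and x from -65 to +65 mm, level with the lid's top to 1 mm
- lid (a joint): angle of the lid in rad: 0 shut, 1.57 upright, 1.95 fully open, where it leans back on the stops. A 250 g plywood slab 10 mm thick, 160 mm from hinge to front edge; its hinge is almost frictionless and it falls shut if let go before upright, and falls open if let go past about 1.6
- lid_edge (a point): middle of the lower front edge of the lid; moves with the lid; with the lid shut at (-95, 81, 140.5) mm in the chest frame, with free space beneath it. Its x axis points from this edge to the hinge, y along the edge, z out of the lid's upper face. The lid covers y from +2 to +160 mm; its top, when shut, is at z = 150.5 mm
- lid_hinge (a point): point on the hinge axis behind the lid's middle, at (65, 81, 140.5) mm in the chest frame; the axis is the chest's y axis
- stone_center (a point): centre of the loose holed stone that lies flat on the lid at the start: a grey disc 70 mm across, 28 mm tall with bevelled rims, upright side from 8 to 20 mm above its underside, about 250 g; this point is 14 mm above its underside
- spindle: small upright spindle of holed stones standing on the deck's outer end, 44 mm across, 78 mm tall; origin under its centre. To be left alone
- tall_spindle: tall upright spindle of holed stones on the table to the right of the chest, 56 mm across, 148 mm tall; origin under its centre. To be left alone
- mug: white mug on the table to the left of the chest, 80 mm across, 90 mm tall; origin under its centre. To be left alone
- jar: closed glass jar on the table to the right of the chest, 64 mm across, 100 mm tall; origin under its centre. To be left alone
- flat_stone: holed stone lying on the table in front of the deck, 60 mm across, 22 mm tall; origin under its centre. To be left alone
- small_stone: holed stone lying on the table in front and to the right, 48 mm across, 18 mm tall; origin under its centre. To be left alone
- brush: brush lying on the table to the left of the chest, about 200 mm long; origin at its underside. To be left alone
- stone: the same stone, by the middle of its underside
Mind the look-alikes: they are no part of the job. Leave any purple or yellow look-alike of the stone alone.

How it is judged:
On the way, in this order (a step that is already met when the one before it is completed fails the run):
1. the stone lies on the deck, wholly off the lid, while the lid is still shut (y of stone_center in the frame of chest between -0.2 and -0.035 m and z of stone_center in the frame of chest between 0.158 and 0.169 m and value of joint lid below 0.06 rad), for 0.2 s.
2. the lid is past upright (value of joint lid above 1.7 rad), for 0.2 s.
At the end, for the whole second after the job is handed in: The lid rests open against its stops (joint above 1.85 rad, still) and the stone lies flat and still on the deck, no part of it over the lid (its centre 35 to 200 mm to the deck's side of the seam) (y of stone_center in the frame of chest between -0.2 and -0.035 m and z of stone_center in the frame of chest between 0.158 and 0.169 m and value of joint lid above 1.85 rad and velocity of joint lid between -0.1 and 0.1 rad/s and linear speed of stone below 0.02 m/s); the robot touches nothing.
It fails at once if the stone is lifted (its centre more than 12 mm above where it lay) (z of stone_center in the frame of chest above 0.1765 m).
It fails at once if the stone falls off the chest (z of stone_center in the frame of chest below 0.14 m).
It fails at once if the lid is flung open (faster than 6 rad/s) (velocity of joint lid above 6 rad/s).
It fails at once if another loose thing (spindle, mug, jar, brush, loose stone) is moved by more than 25 mm (distance of any of spindle, tall_spindle, mug, jar, flat_stone, small_stone, brush from where it was at the start of the episode above 0.025 m).
It also fails if it takes over 53 s, if anything falls off the work surface, if the arm or the gripper's body presses on something with over 40 N, if the wrist force passes 120 N, or if a joint passes its speed limit or range.

## Robot

A 6-joint arm with a two-finger parallel gripper is mounted at the origin on the work surface. World frame = base frame: x ahead of the robot, y to its left, z up, the work surface at z = 0. Lengths are in m, angles in rad, forces in N, time in s.
With the tool pointing down it reaches from about 0.275 to 1 m from the base axis. Payload 8.4 kg.
Tool frame: the origin (TCP) lies on the centre line of the jaws, within the pads' length; the fingertips stand 17 mm ahead of it and the grasp point (between the pads) lies 2 mm behind it (bot.tcp_to_tips is the y of the fingertips in the tool frame, in m); y points along the fingers, z is the direction in which the jaws open and shut, and the axes are right-handed (so a half turn about y gives the same grasp; the last joint's range is limited). The gripper opens to 85 mm and grips with 20 to 120 N. Pads are 22 mm wide; open, the fingers measure 114 mm over their backs; the gripper's body (76 mm by 85 mm) begins 54 mm behind the grasp point. The pads swing forward as they close: fully open they stand 13 mm farther back than shut.
Start: joints at [1.257, 0.353, 1.633, -0, 1.155, -0.002], TCP at [0.192, 0.595, 0.248] pointing down, gripper open.
Joint ranges: [-2.63, 2.63], [-0.92, 2.1], [0.06, 2.66], [-1.3, 4.44], [0, 2.69], [-3.02, 3.02]. Speed limits (rad/s): [2.22, 2.22, 2.79, 3.14, 3.14, 3.14].

## Interface

Orientations are given as a unit quaternion [x, y, z, w].
In Python, from workcell import bot, hand, kinematics, get_obs, vision, hand_in gives the robot as it stands. The module is installed in compiled form; this text tells all that it offers. Calls block until the motion is done:
- bot.reach(position, orientation): joint-space move of the TCP to a pose.
- bot.servo_line(position, ori=None, velocity=0.15): straight line of the TCP; ori=None keeps the orientation; velocity is the mean speed in m/s.
- bot.goto_joints(angles): joint-space move.
- hand.move_gripper(opening, strength=None): finger opening in m; strength is the grip in N (None keeps the last); returns when the fingers have stopped.
- bot.dwell(seconds).
- kinematics.solve_ik(position, orientation): joint angles nearest the present ones, or None.
- get_obs(): the state.
- vision.read_camera(name): name is "side" or "top" or "wrist"; returns a dict with "frame" (384x512x3 uint8, red, green, blue), "intrinsics" (3x3 intrinsics, pixels), "dist" ([k1, k2, p1, p2, k3] as OpenCV has them; the pictures are not rectified), "view" (4x4, takes a point from world to camera coordinates). Camera axes: x right, y down, z forward; pixel columns grow to the right and rows downward; lengths in m; the calibration is good to about 2 mm. A picture is of the moment at which its call begins. There is no depth.
A pose or a line that the arm cannot do raises bot.IKError and nothing moves.
- hand_in(): hands the job in, once; it reports no verdict.
The state is a dict: "time_s": time; "joint_pos": joint angles; "joint_vel": joint speeds; "joint_efforts": joint torques, N m; "position": TCP position; "orientation": TCP orientation; "wrist_force": force on the tool from outside, world axes, zero at the start; "ft_torque": the same for the moment, N m; "gripper_width": finger opening in m.
Only numpy, scipy, OpenCV 4.12 (cv2) and the standard library are available. Lean on these libraries where they do the work, as an engineer would, in place of code of your own. Each camera call takes 0.05 s, during which the arm holds its last target. There are 200 camera calls.

## Working session

There is one attempt and no reset: what is moved stays moved. The work goes in short steps, each a Python script; the robot and the scene stay as the last script left them, time stands still between calls to the robot, and variables do not carry over. Pictures are saved under pics/ and viewed, about 8 in all and at most 12, crops included, and the job is handed in when it is done.

```bash
mkdir -p pics; python3 - <<'E'
from workcell import bot, hand, kinematics, get_obs, vision
import cv2, numpy as np
ims=[]
for n in ("side","top"):
    d=vision.read_camera(n); np.savez(f"pics/{n}0.npz",**{k:np.array(v) for k,v in d.items()})
    cv2.imwrite(f"pics/{n}0.png",cv2.resize(d["frame"][...,::-1],(800,600),interpolation=cv2.INTER_CUBIC))
    print(n,np.round(d["intrinsics"],1).tolist(),d["dist"],np.round(np.array(d["view"]),3).tolist())
o=get_obs(); print(o)
E
```

```text
side [[477.1, 0.0, 255.2], [0.0, 477.1, 197.5], [0.0, 0.0, 1.0]] [-0.06436359  0.          0.          0.          0.        ] [[0.742, -0.67, 0.012, -0.392], [-0.397, -0.454, -0.798, 0.315], [0.54, 0.587, -0.603, 1.139], [0.0, 0.0, 0.0, 1.0]]
top [[383.0, 0.0, 252.1], [0.0, 383.0, 191.8], [0.0, 0.0, 1.0]] [-0.0531488  0.         0.         0.         0.       ] [[-0.036, -0.999, -0.003, 0.018], [-0.977, 0.036, -0.211, 0.51], [0.211, -0.005, -0.977, 1.319], [0.0, 0.0, 0.0, 1.0]]
{'time_s': 0.1, 'joint_pos': array([ 1.25660016e+00,  3.53578177e-01,  1.63406938e+00, -9.44948788e-06,
        1.15519263e+00, -2.38310471e-03]), 'joint_vel': array([-0.00208535, -0.00182914, -0.00187321,  0.00217334,  0.00072152,
       -0.0003087 ]), 'joint_efforts': array([-1.25852705e-03, -6.06361628e+01, -3.42818820e+01, -6.54151131e-05,
        3.88270011e-03,  1.39514700e-05]), 'position': array([0.19160658, 0.59447483, 0.24763307]), 'orientation': array([ 0.69896652, -0.10986165,  0.10972864, -0.69809444]), 'wrist_force': array([ 0.52824174, -0.05043632, -0.19177421]), 'ft_torque': array([0.03245836, 0.05833871, 0.00500535]), 'gripper_width': 0.0854527811447765}
```

View pics/top0.png

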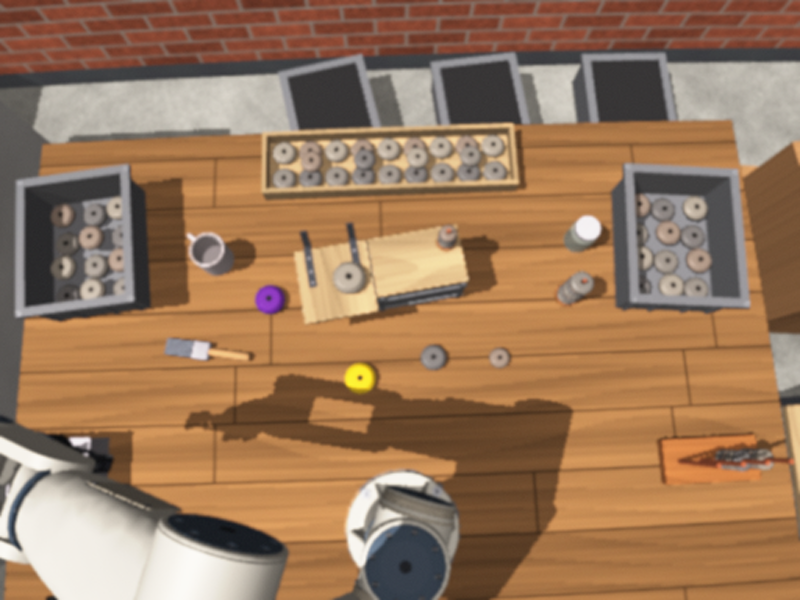

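View pics/side0.png

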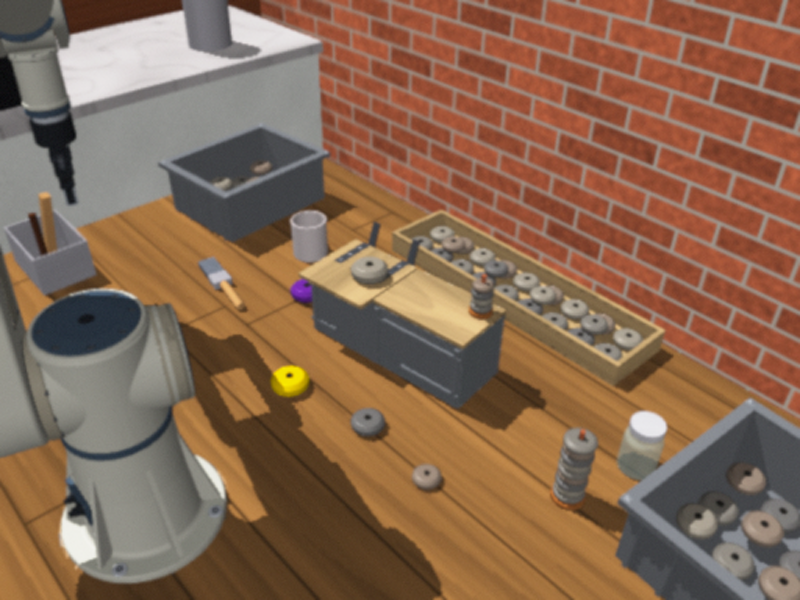

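The stone I want is the grey disc on the lid, at top (348,278) and side (370,270). Look-alikes are purple at top (270,299), yellow (360,378), flat_stone (433,357) and small_stone (499,357). The lid's front edge runs from (305,322) to (379,312) in the top view, and the small spindle stands at (447,237).

```bash
cat > h.py <<'E'
import numpy as np, cv2
def ray(d,px):
    V=np.array(d["view"]);K=np.array(d["intrinsics"]);D=np.array(d["dist"])
    u=cv2.undistortPoints(np.array([[px]],float),K,D)[0,0]
    R=V[:3,:3];return -R.T@V[:3,3], (lambda r:r/np.linalg.norm(r))(R.T@np.array([u[0],u[1],1.]))
def plane(d,px,z):
    o,r=ray(d,px);return o+r*(z-o[2])/r[2]
def tri(*obs):
    A=np.zeros((3,3));b=np.zeros(3);L=[ray(d,p) for d,p in obs]
    for o,r in L: P=np.eye(3)-np.outer(r,r);A+=P;b+=P@o
    x=np.linalg.solve(A,b);return x,max(np.linalg.norm(np.cross(x-o,r)) for o,r in L)
def proj(d,X):
    V=np.array(d["view"]);return cv2.projectPoints(np.array([X],float),cv2.Rodrigues(V[:3,:3])[0],V[:3,3],np.array(d["intrinsics"]),np.array(d["dist"]))[0][0,0]
E
python3 - <<'E'
from h import *
T=dict(np.load("pics/top0.npz"));S=dict(np.load("pics/side0.npz"))
f=lambda p:((p[0]+.5)/1.5625-.5,(p[1]+.5)/1.5625-.5)
P=dict(stone=((348,277),(370,269)),deckFR=((468,288),(503,312)),lidFL=((305,322),(301,275)),spindletop=((447,231),(484,281)),
 seamfront=((376,300),(377,299)),deckBL=((368,239),(418,272)))
for k,(a,b) in P.items(): print(k,np.round(tri((T,f(a)),(S,f(b)))[0],3),round(tri((T,f(a)),(S,f(b)))[1],4),np.round(plane(T,f(a),.15),3),np.round(plane(S,f(b),.15),3))
for k,p,z in (("lidBL",(295,253),.15),("deckBR",(457,227),.15),("lidFR",(379,312),.15),("mug",(208,250),.09),("flat",(433,357),.022),("yellow",(360,378),.03),("purple",(270,299),.03)): print(k,np.round(plane(T,f(p),z),3))
from workcell import kinematics,get_obs
E
```

```text
stone [0.54  0.097 0.164] 0.0001 [0.544 0.098 0.15 ] [0.553 0.113 0.15 ]
deckFR [ 0.529 -0.179  0.217] 0.0435 [ 0.51  -0.159  0.15 ] [ 0.643 -0.144  0.15 ]
lidFL [0.45  0.192 0.142] 0.0004 [0.449 0.191 0.15 ] [0.443 0.183 0.15 ]
spindletop [ 0.618 -0.114  0.212] 0.0003 [ 0.64  -0.121  0.15 ] [ 0.688 -0.057  0.15 ]
seamfront [0.497 0.036 0.148] 0.0061 [0.491 0.039 0.15 ] [0.501 0.031 0.15 ]
deckBL [0.628 0.054 0.141] 0.0031 [0.628 0.052 0.15 ] [0.615 0.046 0.15 ]
lidBL [0.602 0.212 0.15 ]
deckBR [ 0.648 -0.143  0.15 ]
lidFR [0.465 0.033 0.15 ]
mug [0.635 0.422 0.09 ]
flat [ 0.38  -0.085  0.022]
yellow [0.337 0.084 0.03 ]
purple [0.529 0.29  0.03 ]
```

Stone and lid heights check out (0.164 and about 0.142). Next, a close wrist view over the chest.

```bash
cat >> h.py <<'E'
from scipy.spatial.transform import Rotation as Rn
def quat(a,jaw):   # a = finger direction, jaw = jaw-opening direction
    a=np.array(a,float);a/=np.linalg.norm(a);z=np.array(jaw,float);z-=a*(a@z);z/=np.linalg.norm(z)
    return Rn.from_matrix(np.column_stack([np.cross(a,z),a,z])).as_quat()
E
python3 - <<'E'
from h import *
from workcell import bot, hand, kinematics, get_obs, vision
c=np.radians(6.3)
for s in (1,-1):
    q=quat([0,0,-1],[s*np.cos(c),s*np.sin(c),0]); j=kinematics.solve_ik([.5,.12,.45],q); print(s,j)
    if j is not None and abs(j[5])<2.2: break
bot.reach([.5,.12,.45],q)
d=vision.read_camera("wrist");np.savez("pics/w1.npz",**{k:np.array(v) for k,v in d.items()})
cv2.imwrite("pics/w1.png",cv2.resize(d["frame"][...,::-1],(800,600),interpolation=cv2.INTER_CUBIC))
o=get_obs();print(o["time_s"],o["position"],bot.tcp_to_tips,o["wrist_force"],-np.array(d["view"])[:3,:3].T@np.array(d["view"])[:3,3])
E
```

```text
1 [ 2.32627815e-01  4.21073447e-02  1.58432554e+00 -4.44089210e-16
  1.51515977e+00  1.22672072e-01]
2.3 [0.49987845 0.12068755 0.44958215] 0.017 [0.8974478  0.64440332 0.88922852] [0.49118446 0.19592172 0.57553704]
```

View pics/w1.png

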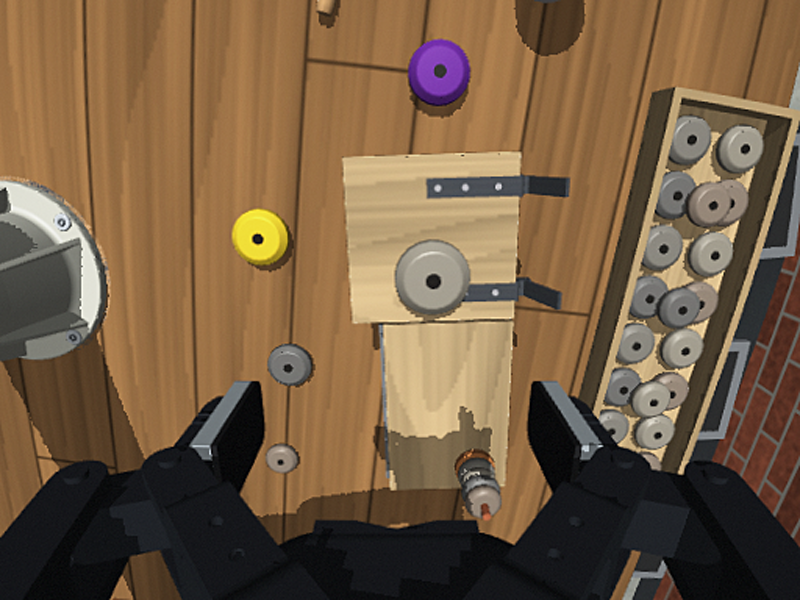

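The grey stone with its hole at (433,282) sits on the lid. Lid corners are at (343,157), (520,152), (518,318) and (353,322), and the deck's front-right corner is at (391,488). Purple (440,72) and yellow (258,238) stay clear. Next I compute the chest frame.

```bash
python3 - <<'E'
from h import *
W=dict(np.load("pics/w1.npz"));T=dict(np.load("pics/top0.npz"));S=dict(np.load("pics/side0.npz"))
f=lambda p:((p[0]+.5)/1.5625-.5,(p[1]+.5)/1.5625-.5)
img=(W["frame"])
pts=[("lidFL",(343,157),(-.095,.160)),("lidBL",(520,152),(.065,.160)),("lidFR",(353,322),(-.095,.002)),("deckFR",(391,488),(-.065,-.2))]
w=np.array([plane(W,f(p),.150)[:2] for _,p,_ in pts]);m=np.array([c for *_,c in pts])
wc=w.mean(0);mc=m.mean(0);a=w-wc;b=m-mc
th=np.arctan2((b[:,0]*a[:,1]-b[:,1]*a[:,0]).sum(),(a*b).sum());R=np.array([[np.cos(th),-np.sin(th)],[np.sin(th),np.cos(th)]])
o=wc-R@mc;print("yaw",np.degrees(th),"origin",o,"resid mm",np.round((w-(m@R.T+o))*1000,1).tolist())
# stone contour by low saturation near its pixel
hsv=cv2.cvtColor(img,cv2.COLOR_RGB2HSV);mk=((hsv[...,1]<45)&(hsv[...,2]>90)).astype(np.uint8)
cs,_=cv2.findContours(mk,cv2.RETR_EXTERNAL,cv2.CHAIN_APPROX_NONE);c0=f((433,277))
c=min([c for c in cs if cv2.contourArea(c)>300],key=lambda c:np.hypot(*(np.array(cv2.minEnclosingCircle(c)[0])-c0)))
(cx,cy),r=cv2.minEnclosingCircle(c);M=cv2.moments(c);cen=(M["m10"]/M["m00"],M["m01"]/M["m00"]);print("stone px",cx,cy,r,cen)
P=plane(W,cen,.166);e=plane(W,(cx+r,cy),.1665);print("stone",P,"radius",np.linalg.norm(e-P),"chest xy",R.T@(P[:2]-o))
X,er=tri((W,cen),(T,f((348,277))),(S,f((370,269))));print("tri",X,er)
X,er=tri((W,f((343,157))),(T,f((305,322))),(S,f((301,275))));print("tri lidFL",X,er)
sp=plane(W,f((484,500)),.21);print("spindle",R.T@(sp[:2]-o), R.T@(np.array([.618,-.114])-o))
np.savez("chest.npz",R=R,o=o,stone=R.T@(P[:2]-o))
# IK for lid poses
from workcell import kinematics
def wd(x,y,z): return np.r_[R@[x,y]+o,z]
ax=lambda v:np.r_[R@v[:2],v[2]]
for al in (30,45,60):
  al=np.radians(al);fd=np.array([np.cos(al),0,-np.sin(al)])
  for s in (1,-1):
    q=quat(ax(fd),ax(np.array([0,s,0.])));out=[]
    for t in (0,.5,1,1.5,1.75):
      E=np.array([.065-.16*np.cos(t),.081,.1405+.16*np.sin(t)])
      j=kinematics.solve_ik(wd(*(E-fd*.002)),q);out.append(None if j is None else np.round(j,2).tolist())
    print(round(np.degrees(al)),s,out)
E
```

```text
yaw 8.252817877938574 origin [0.56026049 0.04788953] resid mm [[0.8, -0.9], [-1.1, -1.7], [0.2, 0.6], [0.1, 2.0]]
stone px 277.2115478515625 177.51683044433594 24.62934684753418 (276.26611671249617, 176.3838476423261)
stone [0.53554954 0.09583891 0.166     ] radius 0.0368910161777854 chest xy [-0.01757234  0.05099987]
tri [0.53787294 0.09574192 0.16596984] 0.0023068070182102425
tri lidFL [0.44700033 0.19084688 0.14518249] 0.0035118079301216672
spindle [ 0.02869662 -0.16623576] [ 0.03390375 -0.16850106]
30 1 [None, [0.37, 0.12, 2.62, 3.47, 0.66, 1.43], [0.32, -0.0, 2.47, 3.55, 0.4, 1.28], [0.28, 0.06, 2.32, 3.56, 0.3, 1.24], [0.27, 0.13, 2.24, 3.52, 0.29, 1.27]]
30 -1 [None, [0.37, 0.12, 2.62, 3.47, 0.66, -1.72], [0.32, -0.0, 2.47, 3.55, 0.4, -1.86], [0.28, 0.06, 2.32, 3.56, 0.3, -1.9], [0.27, 0.13, 2.24, 3.52, 0.29, -1.87]]
45 1 [[0.34, 0.19, 2.56, 3.49, 0.41, 1.39], [0.32, -0.03, 2.47, 4.23, 0.14, 0.61], [0.29, -0.07, 2.31, -0.73, 0.16, -0.74], [0.26, 0.02, 2.15, -0.44, 0.2, -1.05], [0.25, 0.09, 2.08, -0.41, 0.2, -1.1]]
45 -1 [[0.34, 0.19, 2.56, 3.49, 0.41, -1.76], [0.32, -0.03, 2.47, 4.23, 0.14, -2.53], [0.29, -0.07, 2.31, -0.73, 0.16, 2.41], [0.26, 0.02, 2.15, -0.44, 0.2, 2.09], [0.25, 0.09, 2.08, -0.41, 0.2, 2.05]]
60 1 [[0.3, 0.11, 2.4, -0.61, 0.13, -0.84], [0.29, -0.03, 2.29, -0.2, 0.37, -1.26], [0.27, -0.03, 2.14, -0.12, 0.52, -1.36], [0.25, 0.07, 1.97, -0.09, 0.58, -1.4], [0.24, 0.14, 1.9, -0.09, 0.58, -1.42]]
60 -1 [[0.3, 0.11, 2.4, -0.61, 0.13, 2.31], [0.29, -0.03, 2.29, -0.2, 0.37, 1.88], [0.27, -0.03, 2.14, -0.12, 0.52, 1.79], [0.25, 0.07, 1.97, -0.09, 0.58, 1.74], [0.24, 0.14, 1.9, -0.09, 0.58, 1.72]]
```

```bash
python3 - <<'E'
from h import *
from workcell import bot, hand, kinematics, get_obs, vision
C=np.load("chest.npz");R,o=C["R"],C["o"]
wd=lambda x,y,z: np.r_[R@[x,y]+o,z]
q=quat([0,0,-1],np.r_[R[:,0],0])
hand.move_gripper(.040)
bot.reach(wd(-.016,.122,.26),q)
bot.servo_line(wd(-.016,.122,.171),velocity=.08)
s=get_obs();print(s["time_s"],s["position"],s["wrist_force"],s["gripper_width"])
for y in (.08,.04,.0,-.03):
    bot.servo_line(wd(-.016,y,.171),velocity=.06);s=get_obs();print(y,s["position"],np.round(s["wrist_force"],1))
bot.servo_line(wd(-.016,.0,.171),velocity=.06)
bot.servo_line(wd(-.016,.06,.33),velocity=.15)
d=vision.read_camera("wrist");np.savez("pics/w2.npz",**{k:np.array(v) for k,v in d.items()})
cv2.imwrite("pics/w2.png",cv2.resize(d["frame"][...,::-1],(800,600)))
print(get_obs()["time_s"])
E
```

```text
4.875 [0.52727661 0.16646514 0.17151595] [0.17793364 0.49524807 0.83966107] 0.039620442024293254
0.08 [0.53299006 0.12467935 0.17100104] [ 0.1 -0.1  0.5]
0.04 [0.53866312 0.08494301 0.17095738] [0.3 1.1 0.8]
0.0 [0.5444535  0.04542419 0.17102797] [ 0.2 -0.2 -0.6]
-0.03 [0.54874375 0.01553488 0.17098003] [-0.3  0.1  0.9]
9.9917
```

View pics/w2.png

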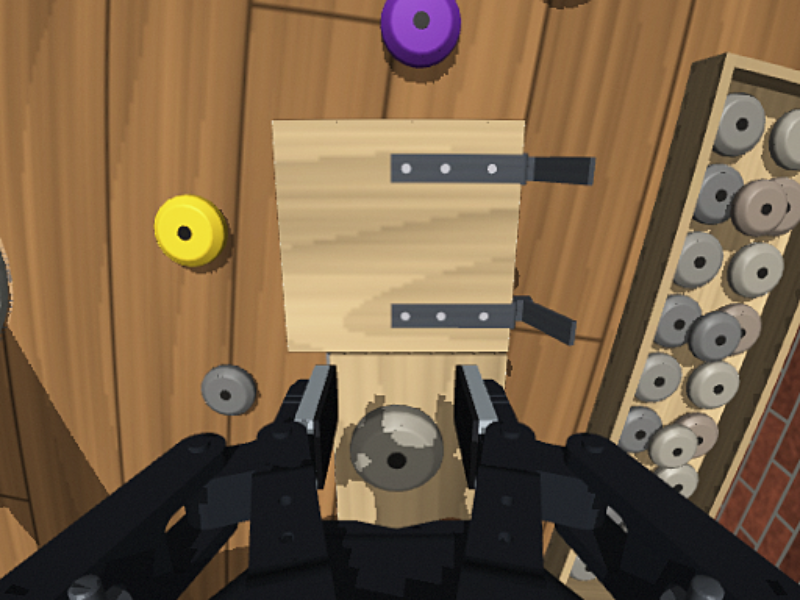

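```bash
cat > lid.py <<'E'
from h import *
C=np.load("chest.npz");R,o=C["R"],C["o"]
wd=lambda p: np.r_[R@np.array(p)[:2]+o,p[2]]
al=np.radians(67);fd=np.array([np.cos(al),0,-np.sin(al)]);n=np.array([np.sin(al),0,np.cos(al)])
q=quat(wd(fd)-wd([0,0,0]),np.r_[R[:,1],0])
def edge(t): return np.array([.065-.16*np.cos(t),.081,.1405+.16*np.sin(t)])
def tcp(corner): return wd(corner-.017*fd-.011*n)
s=.015
def at(t): return tcp(edge(t)+s*(fd if t<al else np.array([np.cos(t),0,-np.sin(t)])))
pre=tcp(edge(0)+s*fd-.05*n); high=tcp(edge(0)+s*fd-.05*n-.12*fd); near=tcp(edge(0)+s*fd-.008*n)
E
python3 - <<'E'
from lid import *
from workcell import kinematics
W=dict(np.load("pics/w2.npz"));f=lambda p:((p[0]+.5)/1.5625-.5,(p[1]+.5)/1.5625-.5)
for k,p,z in (("stone",(397,448),.166),("FL",(271,121),.1505),("BL",(525,121),.1505),("FR",(288,351),.1505)): print(k,np.round(R.T@(plane(W,f(p),z)[:2]-o),4))
print("pre TCP",pre,"high",high)
for p in [high,pre,near]+[at(t) for t in np.linspace(0,1.8,9)]:
    j=kinematics.solve_ik(p,q);print(np.round(p,3),None if j is None else np.round(j,2))
E
```

```text
stone [-0.0163 -0.0692]
FL [-0.0955  0.1585]
BL [0.0642 0.1584]
FR [-0.0952  0.0019]
pre TCP [0.39827475 0.10624217 0.11850641] high [0.35187257 0.09951184 0.22896699]
[0.352 0.1   0.229] [ 0.34 -0.26  2.4  -0.13  0.61 -1.28]
[0.398 0.106 0.119] [ 0.31  0.1   2.44 -0.31  0.21 -1.12]
[0.437 0.112 0.135] [ 0.29  0.11  2.36 -0.21  0.28 -1.24]
[0.444 0.113 0.138] [ 0.28  0.12  2.34 -0.19  0.29 -1.26]
[0.448 0.113 0.174] [ 0.28  0.04  2.3  -0.14  0.4  -1.31]
[0.46  0.115 0.208] [ 0.28 -0.    2.25 -0.11  0.5  -1.35]
[0.479 0.118 0.238] [ 0.27 -0.02  2.18 -0.09  0.58 -1.38]
[0.504 0.122 0.263] [ 0.26 -0.01  2.11 -0.08  0.65 -1.4 ]
[0.534 0.126 0.282] [ 0.25  0.02  2.03 -0.07  0.69 -1.42]
[0.565 0.13  0.293] [ 0.25  0.06  1.96 -0.06  0.72 -1.43]
[0.597 0.135 0.297] [ 0.24  0.11  1.9  -0.06  0.74 -1.44]
[0.629 0.14  0.293] [ 0.23  0.17  1.84 -0.05  0.74 -1.45]
```

Stone is at chest (-0.016, -0.069), wholly on the deck, with the lid shut. Lid corners match within 2 mm. Now the lid: hook under it, raise a little and check.

```bash
python3 - <<'E'
from lid import *
from workcell import bot, hand, get_obs, vision
def rep(l):
    s=get_obs();print(l,round(s["time_s"],2),np.round(s["position"],3),np.round(s["wrist_force"],1),round(s["gripper_width"],3))
hand.move_gripper(0.0)
bot.reach(high,q);rep("high")
bot.servo_line(pre,velocity=.08);rep("pre")
bot.servo_line(near,velocity=.05);rep("near")
for t in (0,.2,.4): bot.servo_line(at(t),velocity=.05);rep(t)
d=vision.read_camera("side");im=d["frame"][...,::-1][110:290,130:370]
cv2.imwrite("pics/s3.png",cv2.resize(im,(800,600),interpolation=cv2.INTER_CUBIC))
E
```

```text
high 11.67 [0.353 0.1   0.23 ] [-0.6  0.1 -0.1] 0.0
pre 13.32 [0.398 0.106 0.119] [ 0.5 -0.5  0.3] 0.0
near 14.31 [0.436 0.112 0.135] [-0.5 -0.5  1. ] 0.0
0 14.62 [0.444 0.113 0.138] [-1.2 -0.1 -0.3] -0.0
0.2 15.41 [0.447 0.113 0.17 ] [-2.9 -0.4 -0.4] 0.0
0.4 16.2 [0.457 0.115 0.2  ] [-2.7 -0.5 -0.2] -0.0
```

View pics/s3.png

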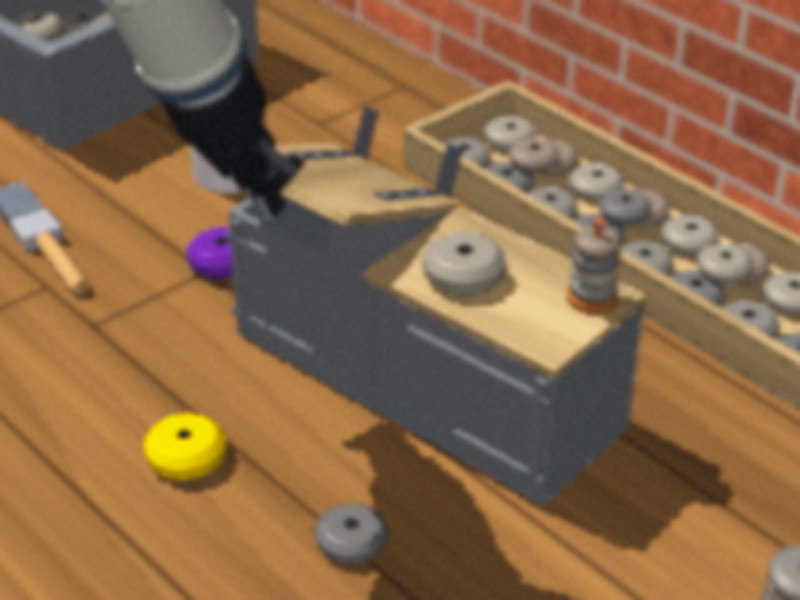

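The lid is clearly up on the fingertip (tip around (280,200)), and the stone is flat on the deck at (463,262). I'll continue over the top.

```bash
python3 - <<'E'
from lid import *
from workcell import bot, hand, get_obs, vision
def rep(l):
    s=get_obs();print(l,round(s["time_s"],2),np.round(s["position"],3),np.round(s["wrist_force"],1))
for t in np.arange(.6,1.81,.2): bot.servo_line(at(t),velocity=.07);rep(round(t,1))
p=np.array(at(1.8)); 
bot.servo_line(p+wd([-.12,0,.06])-wd([0,0,0]),velocity=.12);bot.dwell(.5);rep("out")
bot.servo_line(wd([-.22,.081,.36]),velocity=.15);bot.dwell(.5);rep("away")
out=[]
for nme,(a,b,c,e) in {"side":(80,290,130,410),"top":(120,270,100,400)}.items():
    d=vision.read_camera(nme);out.append(cv2.resize(np.ascontiguousarray(d["frame"][a:b,c:e,::-1]),(560,290),interpolation=cv2.INTER_CUBIC))
cv2.imwrite("pics/f4.png",np.vstack(out))
E
```

```text
0.6 16.86 [0.472 0.117 0.228] [-0.3 -1.2 -0.3]
0.8 17.47 [0.492 0.12  0.253] [-1.1  0.3 -0.4]
1.0 18.07 [0.517 0.123 0.273] [-0.2  0.3 -0.5]
1.2 18.68 [0.544 0.127 0.287] [-0.7 -0.2 -0. ]
1.4 19.24 [0.572 0.131 0.295] [ 0.5  0.3 -0.8]
1.6 19.81 [0.601 0.136 0.296] [-0.  -0.1 -0.2]
1.8 20.38 [0.629 0.14  0.293] [ 0.  -0.1  0.1]
out 22.14 [0.51  0.122 0.353] [-0.1 -0.1  0.7]
away 24.0 [0.331 0.096 0.36 ] [ 0.3  0.2 -0.1]
```

View pics/f4.png

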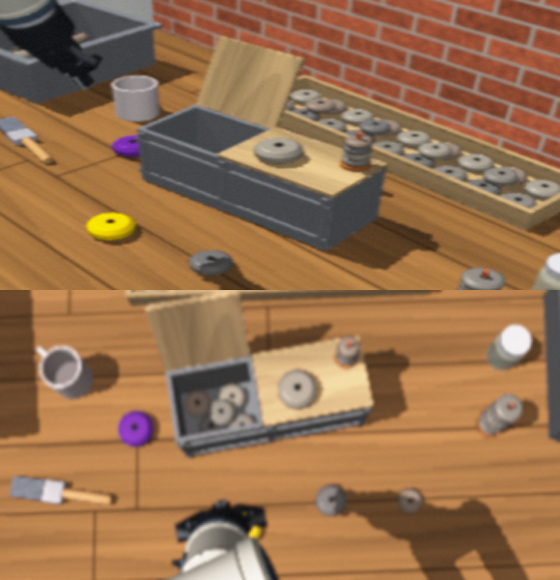

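The lid leans back open at (250,85), the stone lies flat on the deck at (278,150), and the robot is clear of everything.

```bash
python3 -c "
from workcell import hand_in,get_obs
hand_in();print(get_obs()['time_s'])"
```

```text
the job is handed in; nothing more can be done
the job is handed in; nothing more can be done
```

The chest is open and I've handed the job in; no verdict was reported. With the lid shut, I pushed the grey stone sideways off the lid onto the deck using the half-open fingers. Then I hooked the closed fingertips under the lid's front edge and swung it over past upright.

**Last checks:**
- **Stone:** after the push it measured at (-16, -69) mm in the chest frame, so it is wholly off the lid. The last pictures show it flat on the deck.
- **Lid:** the last pictures show it leaning back open. I judged this by eye and did not measure its angle.
- **Other things:** they look unmoved in the pictures, but I did not measure them.
- **Forces and time:** wrist force readings stayed under about 3 N, the robot was clear of everything, and the clock read about 24 s.

**Disagreements:** my first rough estimate of the chest's yaw was 6.3° and the wrist camera gave 8.25°; I used the second. Its lid corners matched within 2 mm. A three-view height for one lid corner came out at 145 mm, about 5 mm below the given top. One early deck-corner match between the side and top views was wrong by 43 mm, and I discarded it.

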